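# Lay the tall angle bracket on its back and push it up to the fence

### The arm

A 6-joint arm with a two-finger parallel gripper is mounted at the origin on the work surface. World frame = base frame: x ahead of the robot, y to its left, z up, the work surface at z = 0. Lengths are in m, angles in rad, forces in N, time in s.
With the tool pointing down it reaches from about 0.4 to 0.825 m from the base axis. Payload 7 kg.
Tool frame: the origin (TCP) lies at the very end of the fingers, on their centre line; the grasp point (between the pads) lies 19 mm behind it; z points along the fingers, y is the line along which they close (so a half turn about z gives the same grasp; the last joint's range is limited). The gripper opens to 88 mm and grips with 3 to 60 N. Pads are 19 mm wide; open, the fingers measure 130 mm over their backs; the gripper's body (78 mm by 193 mm) begins 47 mm behind the grasp point.
Start: joints at [1.59, 0.359, 0.012, 0, -1.224, -0.288], TCP at [0.179, 0.651, 0.227] pointing down, gripper open.
Joint ranges: [-3.07, 3.07], [-1.43, 2.12], [-1.02, 1.25], [-3.03, 1.67], [-3.05, -0], [-3.03, 3.03]. Speed limits (rad/s): [2.39, 2.39, 3.01, 3.14, 3.14, 3.14].

### API

Orientations are given as [roll, pitch, yaw] about the fixed x, y, z axes, in that order (R = Rz(yaw) Ry(pitch) Rx(roll)).
In Python, from station import * gives the robot as it stands.
- The arm moves only by the tool servo_tool, never from a script. Its argument "moves" is a list of rows, each an object of numbers: "jaw": the opening, from 0 (shut) to 1 (fully open); "dx", "dy", "dz": the shift along the world's x, y, z in m; "roll": the turn about the world's z in degrees. A call has exactly 10 rows; each row shifts and turns the commanded pose from where the row before left it; what a row does not reach is not made up. A row lasts 1/8 s, in which the tool goes at most 62.5 mm and 10.7 degrees, less where a joint would pass 70% of its speed; a pose out of reach is approached as far as the arm can. A call with a gripper value outside its range is refused whole. The fingers move at their own pace and stop on an object; "newtons" is the grip in N (left out, the last holds). Time passes only in rows, so rows that do not move let the fingers close, or fill a call up. It gives the time, the measured TCP pose, the force, the opening and the grip force at its end, in the units of the state.
- get_state(): the state, without advancing time (a new reading comes with each control period).
- grab_frame(name): name is "side" or "top"; returns (picture, depth): 384x512x3 uint8, red, green, blue; 384x512 float32, m along the optical axis (not along the pixel's ray), 0 where there is no reading.
- calibration(name): a dict with "intrinsics" (3x3 intrinsics, pixels), "R" (3x3) and "t" (3): a world point X has camera coordinates R X + t. Camera axes: x right, y down, z forward; pixel columns grow to the right and rows downward; lengths in m; the calibration is good to about 2 mm. A picture is of the moment at which its call begins. calibration takes no time and is no camera call.
- job_done(): hands the job in; it is judged then, once.
The state is a dict: "t": time; "q": joint angles; "qd": joint speeds; "joint_efforts": joint torques, N m; "eef_pos": TCP position; "ee_rot": TCP orientation; "force": force on the tool from outside, world axes, zero at the start; "moment": the same for the moment, N m; "width": finger opening in m; "gripper_force": force on a finger pad.
Only numpy, scipy, OpenCV 4.12 (cv2) and the standard library are available. Lean on these libraries where they do the work, as an engineer would, in place of code of your own. Each camera call takes 0.05 s, during which the arm holds its last target. There are 200 camera calls.

### The job

Two steel angle brackets stand on their feet on the plywood drilling board. With the fingertips, push the taller one over so that it tips away from its foot and comes to lie on the outer face of its long leg, then push it along the board until the end of the long leg sits square and flush against the metal fence. Do not lift or carry it, and leave the short bracket and everything else where they are.

Things in the scene. Friction and masses are not known exactly. Their poses are not given: they have to be found in the camera images.
- tall_bracket: Taller of two plain steel angle brackets: an L of 8 mm steel, 60 mm wide, 0.5 to 0.85 kg, dark bolt holes. Stands on its foot. Origin: middle of the heel edge where the outer faces meet, on the board. x: out of the heel, away from the foot (within 0.2 rad of the board's x); y: along the heel edge; z: up. Long leg: x -8 to 0, z 0 to 120 mm; foot: x -60 to 0, z 0 to 8 mm; y -30 to 30 mm.
- tall_end (a point): Middle of the outer edge at the free end of the tall bracket's long leg: 0, 0, 120 mm in the bracket's axes. Pushed towards the bracket's +x near here, on the face above the foot, 1 to 2 N tip it about its heel; past about 17 degrees it falls by itself. Once lying, this edge leads towards the fence, the bracket's x points down, its z along the board.
- tall_sole (a point): Middle of the foot's underside: -30, 0, 0 mm in the bracket's axes. Once the bracket lies, the 60 mm foot stands upright at the heel and its sole looks away from the fence, this point 30 mm above the board; pushing the sole towards the fence slides the bracket with a few newtons.
- board: Fixed plywood drilling board, 300 mm along its x, 320 mm along its y, 15 mm thick, lying on the bench. Origin: centre of its underside. x points horizontally to the fence, which runs along y at the board's +x edge.
- fence (a point): Middle of the fence's face at the level of the board's top (15 mm above the bench); axes as the board's. The fence is an aluminium bar along y, 320 mm long, 22 mm thick, standing 25 mm above the board; its face is at x = 0 here and looks to -x. At the start the tall bracket's heel is 160 to 190 mm before the face, so 40 to 70 mm remain when it lies.
- short_bracket: The other bracket, same steel and 60 mm width but only 70 mm tall, foot 60 mm long; stands about 140 mm beside the tall one along the board's y, on either side, facing the same way. Origin and axes as for the tall bracket. Leave it alone.
- sleeve: Bystander: dark steel sleeve, 28 mm across, 35 mm tall, upright on the board between the two brackets' feet. Origin: centre of its underside.
- nut: Bystander: big hexagon nut, 30 mm across, 12 mm tall, lying on the board near its edge. Origin: centre of its underside.
- hammer: Bystander: hammer lying on the bench to the robot's left of the board.
- wrench: Bystander: wrench lying on the bench to the robot's right of the board.
Things that resemble listed ones, but are neither listed nor needed, are in the scene too. Leave any red look-alike of the tall_bracket alone.

How it is judged:
On the way, in this order (a step that is already met when the one before it is completed fails the run):
1. the tall bracket has been tipped over and lies on the outer face of its long leg on the board (angle between tall_bracket's own x axis and vertical above 3.05 rad and height (world z) of tall_bracket below 0.022 m), for 0.2 s.
2. the lying bracket's long leg end is square and flush against the fence (all of step 1 and x of tall_end in the frame of fence above -0.006 m and angle between the y axis of tall_bracket and the y axis of board, either way round below 0.08 rad and y of tall_end in the frame of fence between -0.14 and 0.14 m), for 0.2 s.
At the end, for the whole second after the job is handed in: The tall bracket lies at rest on its long leg's outer face (within 5 degrees) on the board, the leg's end within 6 mm of the fence face, square to it within 0.08 rad, its middle within 140 mm of the fence's middle; the short bracket still stands (all of step 2 and linear speed of tall_bracket below 0.01 m/s and angle between short_bracket's own z axis and vertical below 0.1 rad); the robot touches nothing.
It fails at once if the tall bracket is lifted: its heel edge rises more than 15 mm off the board (height (world z) of tall_bracket above 0.03 m).
It fails at once if the short bracket is moved by more than 15 mm or tipped (distance of short_bracket from where it was at the start of the episode above 0.015 m or angle between short_bracket's own z axis and vertical above 0.3 rad).
It fails at once if a bystander (sleeve, nut, hammer or wrench) is moved by more than 15 mm (distance of any of sleeve, nut, hammer, wrench from where it was at the start of the episode above 0.015 m).
It also fails if it takes over 42 s, if anything falls off the work surface, if the arm or the gripper's body presses on something with over 40 N, if the wrist force passes 120 N, or if a joint passes its speed limit or range.

## Working session

There is one attempt and no reset: what is moved stays moved. The work goes in short steps, Python scripts to look and compute and a tool call to move; the robot and the scene stay as the last step left them, time stands still between calls to the robot, and variables do not carry over. Pictures are saved under pics/ and viewed, at most 10 in all, crops included, and the job is handed in when it is done.

Besides the shell and the picture viewer there is one more tool, called after "Request:" by a JSON object that holds its "api" and its "payload", one argument or row to a line. servo_tool: Moves the arm, as the interface text tells. Its arguments: {"type":"object","properties":{"moves":{"type":"array","items":{"type":"object","properties":{"jaw":{"type":"number"},"dx":{"type":"number"},"dy":{"type":"number"},"dz":{"type":"number"},"roll":{"type":"number"}}}},"newtons":{"type":"number"}},"required":["moves"]}

```bash
mkdir -p pics; cat > h.py <<'E'
from station import *
import numpy as np, cv2
def cloud(name):
    im,d=grab_frame(name); c=calibration(name); K,R,t=[np.array(c[k]) for k in("intrinsics","R","t")]
    v,u=np.indices(d.shape); P=np.stack([(u-K[0,2])/K[0,0]*d,(v-K[1,2])/K[1,1]*d,d],-1)
    W=(P-t.ravel())@R; W[d==0]=np.nan
    return im,W
def save(im,n): cv2.imwrite('pics/'+n,im[:,:,::-1])
E
python3 - <<'E'
from h import *
a=[]
for n in("top","side"):
    im,W=cloud(n); np.save(n+'.npy',W); np.save(n+'im.npy',im); a.append(im)
    c=calibration(n); print(n,-np.array(c["R"]).T@np.array(c["t"]).ravel())
save(cv2.resize(a[0],(800,600)),'top0.png');save(cv2.resize(a[1],(800,600)),'side0.png')
s=get_state();print(s["t"],s["ee_rot"],s["width"])
E
```

```text
top [0.45494067 0.00901571 1.35998047]
side [0.5343815  1.08018579 0.76587406]
0.1 [ 3.14010676e+00 -1.43755614e-04 -2.68882023e-01] 0.08711113240635923
```

View pics/top0.png

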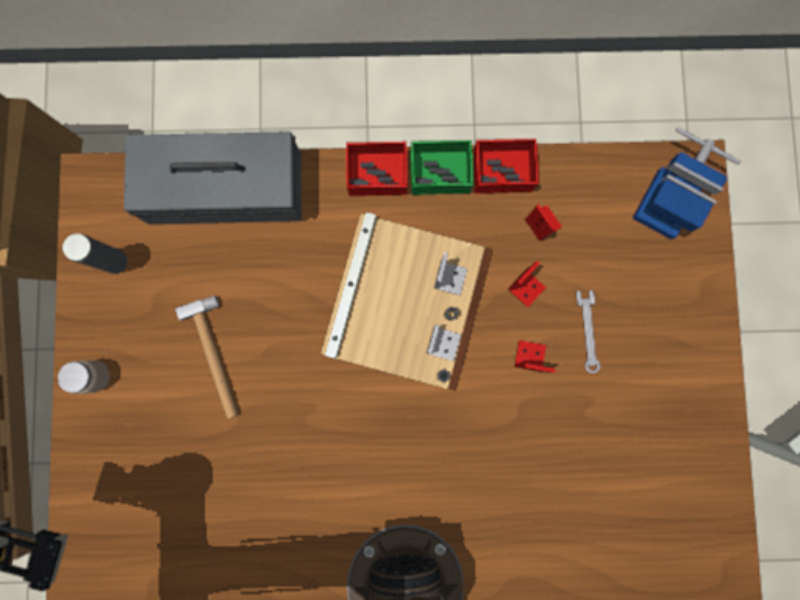

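View pics/side0.png

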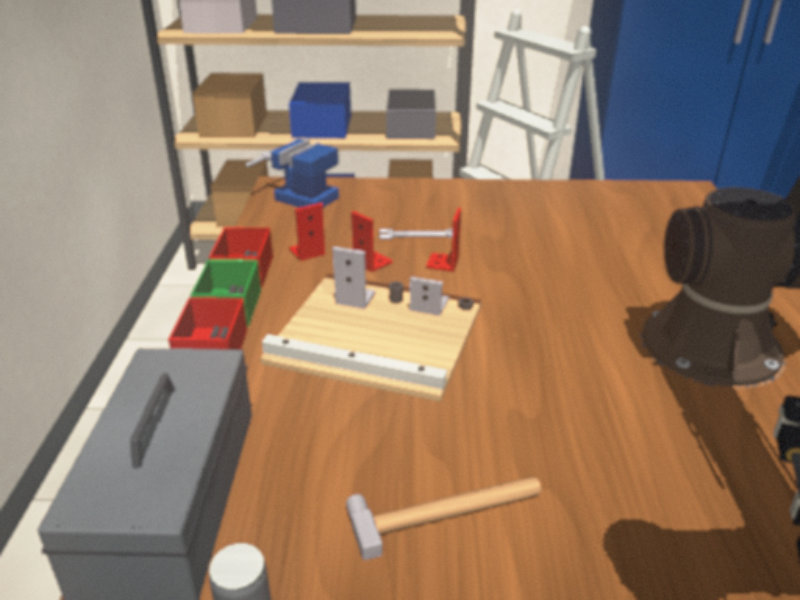

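Top view: grey brackets are at (450,270) and (444,342), with the sleeve at (452,313) and the nut at (444,376). The fence is on the left, from (368,215) to (332,355). Three red look-alikes are at (543,222), (527,283) and (535,355). In the side view the grey one at (350,278) is clearly taller than the one at (427,295), so it is the target. Next I'll confirm in a crop and measure.

```bash
python3 - <<'E'
from h import *
im=np.load('sideim.npy');save(cv2.resize(im[120:260,160:320],(800,600)[:2] and (686,600),interpolation=cv2.INTER_CUBIC),'crop.png')
Wt=np.load('top.npy');Ws=np.load('side.npy');it=np.load('topim.npy').astype(int);
# fence & board top
# raw top px scale .64
reg=np.zeros(Wt.shape[:2],bool);reg[130:255,200:320]=1
z=Wt[...,2]
bd=reg&(abs(z-.015)<.004)&(it[...,0]-it[...,2]>40)
p=cv2.minAreaRect(Wt[bd][:,:2].astype(np.float32)*1000);print('board',p,cv2.boxPoints(p),np.median(z[bd]))
fe=reg&(abs(z-.040)<.006)&(it.max(-1)-it.min(-1)<30)&(np.indices(z.shape)[1]<245)
p=cv2.minAreaRect(Wt[fe][:,:2].astype(np.float32)*1000);print('fence',p,cv2.boxPoints(p),np.median(z[fe]))
for nm,W,I,(r0,r1,c0,c1) in(('top',Wt,it,(150,250,262,312)),('side',Ws,im.astype(int),(150,210,205,310))):
    m=np.zeros(W.shape[:2],bool);m[r0:r1,c0:c1]=1
    m&=(I.max(-1)-I.min(-1)<35)&(W[...,2]>.021)
    n,l,s,c=cv2.connectedComponentsWithStats(m.astype(np.uint8))
    for i in range(1,n):
        if s[i,4]<15: continue
        P=W[l==i]*1000;print(nm,c[i].round(),s[i,4],P.min(0).round(),P.max(0).round())
        for lo,hi in((20,30),(30,60),(60,90),(90,120),(120,145)):
            Q=P[(P[:,2]>lo)&(P[:,2]<hi)]
            if len(Q)>5:
                r=cv2.minAreaRect(Q[:,:2].astype(np.float32));print('  ',lo,hi,len(Q),cv2.boxPoints(r).round().tolist())
# red
for nm,W,I in(('top',Wt,it),('side',Ws,im.astype(int))):
    m=(I[...,0]>120)&(I[...,1]<60)&(I[...,2]<60)&(W[...,2]>.005)&(W[...,1]<-.1)
    n,l,s,c=cv2.connectedComponentsWithStats(m.astype(np.uint8))
    for i in range(1,n):
        if s[i,4]>40:P=W[l==i]*1000;print('red',nm,c[i].round(),P.min(0).round(),P.max(0).round())
E
```

```text
board ((595.4678344726562, -17.394927978515625), (299.85272216796875, 319.8094482421875), 73.29441833496094) [[ 399.21503  -115.02835 ]
 [ 705.5268   -206.9588  ]
 [ 791.72064    80.238495]
 [ 485.40887   172.16895 ]] 0.014445990472883774
fence ((631.943359375, 102.98224639892578), (21.93147850036621, 317.4989318847656), 73.24925231933594) [[476.7696   138.23479 ]
 [780.79626   46.72882 ]
 [787.1171    67.729706]
 [483.09045  159.23567 ]] 0.0393188616872429
top [287. 177.] 227 [ 611. -144.   21.] [677. -75. 142.]
   20 30 162 [[605.0, -131.0], [661.0, -149.0], [676.0, -102.0], [620.0, -84.0]]
   90 120 7 [[620.0, -81.0], [665.0, -87.0], [666.0, -83.0], [620.0, -76.0]]
   120 145 52 [[619.0, -82.0], [677.0, -99.0], [679.0, -92.0], [622.0, -74.0]]
top [289. 200.] 36 [ 552. -128.   21.] [577. -98.  53.]
   30 60 34 [[552.0, -98.0], [552.0, -122.0], [575.0, -122.0], [575.0, -98.0]]
top [283. 220.] 229 [ 467. -129.   21.] [534. -56.  90.]
   20 30 178 [[465.0, -112.0], [520.0, -129.0], [535.0, -83.0], [479.0, -66.0]]
   60 90 50 [[480.0, -62.0], [534.0, -80.0], [536.0, -72.0], [482.0, -55
[... 1334 characters left out ...]
34. -303.    5.] [ 933. -173.   75.]
red top [313. 101.] [ 889. -240.    5.] [ 930. -196.   31.]
red top [333.  99.] [ 894. -298.    5.] [ 930. -243.   20.]
red top [351. 139.] [ 725. -361.    5.] [ 801. -283.  127.]
red top [337. 174.] [ 616. -287.    6.] [ 659. -239.  125.]
red top [338. 186.] [ 581. -316.    5.] [ 640. -243.   31.]
red top [338. 225.] [ 456. -313.    5.] [ 504. -249.   16.]
red top [344. 235.] [ 439. -304.    6.] [ 456. -247.  124.]
red side [198. 148.] [ 728. -327.    6.] [ 797. -278.  124.]
red side [233. 152.] [ 610. -308.    8.] [ 659. -236.  123.]
red side [290. 159.] [ 442. -302.    6.] [ 475. -243.  122.]
red side [156. 155.] [ 836. -310.    6.] [ 934. -173.   75.]
```

View pics/crop.png

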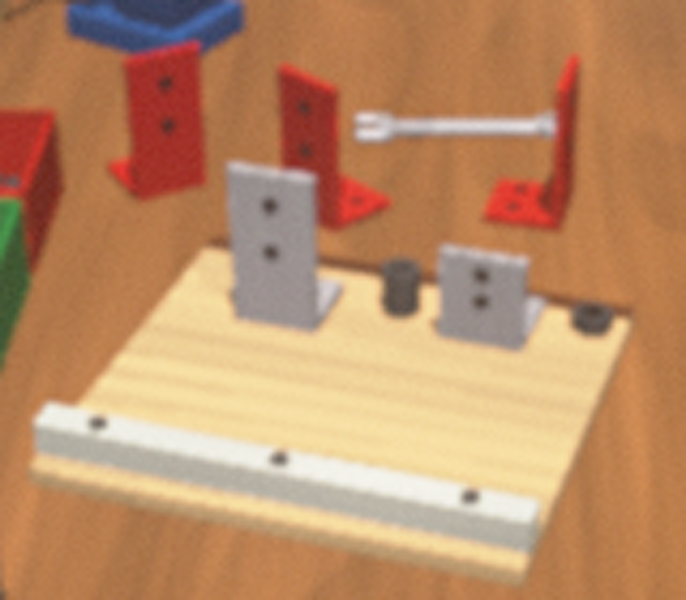

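Crop: the tall grey bracket is at (273,245), two holes, standing at the board. It isn't red, and it is taller than the short grey one at (483,297), so it is confirmed. It is already square to the fence, with its heel about 160 mm from the face. I'll move above and behind it with the fingers across the width.

Request:
{"api": "servo_tool", "payload": {
  "moves": [
    {"dx": 0.026, "dy": -0.043, "roll": -9.1, "jaw": 0.15},
    {"dx": 0.026, "dy": -0.043, "roll": -9.1, "jaw": 0.15},
    {"dx": 0.026, "dy": -0.043, "roll": -9.1, "jaw": 0.15},
    {"dx": 0.026, "dy": -0.043, "roll": -9.1, "jaw": 0.15},
    {"dx": 0.026, "dy": -0.043, "roll": -9.1, "jaw": 0.15},
    {"dx": 0.026, "dy": -0.043, "roll": -9.1, "jaw": 0.15},
    {"dx": 0.026, "dy": -0.043, "roll": -9.1, "jaw": 0.15},
    {"dx": 0.026, "dy": -0.043, "roll": -9.1, "jaw": 0.15},
    {"dx": 0.026, "dy": -0.043, "roll": -9.1, "jaw": 0.15},
    {"dx": 0.026, "dy": -0.043, "roll": -9.1, "jaw": 0.15}
  ]
}}

```text
$.moves[0]: bad value
```

Request:
{"api": "servo_tool", "payload": {
  "moves": [
    {"dx": 0.026, "dy": -0.043, "dz": 0, "roll": -9.1, "jaw": 0.15},
    {"dx": 0.026, "dy": -0.043, "dz": 0, "roll": -9.1, "jaw": 0.15},
    {"dx": 0.026, "dy": -0.043, "dz": 0, "roll": -9.1, "jaw": 0.15},
    {"dx": 0.026, "dy": -0.043, "dz": 0, "roll": -9.1, "jaw": 0.15},
    {"dx": 0.026, "dy": -0.043, "dz": 0, "roll": -9.1, "jaw": 0.15},
    {"dx": 0.026, "dy": -0.043, "dz": 0, "roll": -9.1, "jaw": 0.15},
    {"dx": 0.026, "dy": -0.043, "dz": 0, "roll": -9.1, "jaw": 0.15},
    {"dx": 0.026, "dy": -0.043, "dz": 0, "roll": -9.1, "jaw": 0.15},
    {"dx": 0.026, "dy": -0.043, "dz": 0, "roll": -9.1, "jaw": 0.15},
    {"dx": 0.026, "dy": -0.043, "dz": 0, "roll": -9.1, "jaw": 0.15}
  ]
}}

```text
t: 1.35
eef_pos: [0.4397, 0.2192, 0.2265]
ee_rot: [3.141, -0.0, -1.862]
force: [0.4, 0.9, 0.3]
width: 0.0133
gripper_force: 0.0
```

Request:
{"api": "servo_tool", "payload": {
  "moves": [
    {"dx": 0.025, "dy": -0.041, "dz": 0, "roll": 0, "jaw": 0.15},
    {"dx": 0.025, "dy": -0.041, "dz": 0, "roll": 0, "jaw": 0.15},
    {"dx": 0.025, "dy": -0.041, "dz": 0, "roll": 0, "jaw": 0.15},
    {"dx": 0.025, "dy": -0.041, "dz": 0, "roll": 0, "jaw": 0.15},
    {"dx": 0.025, "dy": -0.041, "dz": 0, "roll": 0, "jaw": 0.15},
    {"dx": 0.025, "dy": -0.041, "dz": 0, "roll": 0, "jaw": 0.15},
    {"dx": 0.025, "dy": -0.041, "dz": 0, "roll": 0, "jaw": 0.15},
    {"dx": 0.027, "dy": -0.043, "dz": 0, "roll": 0, "jaw": 0.15},
    {"dx": 0, "dy": 0, "dz": 0, "roll": 0, "jaw": 0.15},
    {"dx": 0, "dy": 0, "dz": 0, "roll": 0, "jaw": 0.15}
  ]
}}

```text
t: 2.6
eef_pos: [0.6408, -0.1094, 0.2257]
ee_rot: [3.14, -0.0, -1.858]
force: [-0.0, -0.2, 0.2]
width: 0.0133
gripper_force: 0.0
```

Request:
{"api": "servo_tool", "payload": {
  "moves": [
    {"dx": 0, "dy": 0, "dz": -0.027, "roll": -0.2, "jaw": 0.15},
    {"dx": 0, "dy": 0, "dz": -0.027, "roll": 0, "jaw": 0.15},
    {"dx": 0, "dy": 0, "dz": -0.027, "roll": 0, "jaw": 0.15},
    {"dx": 0, "dy": 0, "dz": -0.027, "roll": 0, "jaw": 0.15},
    {"dx": 0, "dy": 0, "dz": 0, "roll": 0, "jaw": 0.15},
    {"dx": 0.0009, "dy": 0.0029, "dz": 0, "roll": 0, "jaw": 0.15},
    {"dx": 0.0009, "dy": 0.0029, "dz": 0, "roll": 0, "jaw": 0.15},
    {"dx": 0.0009, "dy": 0.0029, "dz": 0, "roll": 0, "jaw": 0.15},
    {"dx": 0.0009, "dy": 0.0029, "dz": 0, "roll": 0, "jaw": 0.15},
    {"dx": 0.0009, "dy": 0.0029, "dz": 0, "roll": 0, "jaw": 0.15}
  ]
}}

```text
t: 3.85
eef_pos: [0.6459, -0.0946, 0.1188]
ee_rot: [-3.141, 0.0, -1.861]
force: [0.2, 0.1, 0.6]
width: 0.0133
gripper_force: 0.3
```

Request:
{"api": "servo_tool", "payload": {
  "moves": [
    {"dx": 0.0012, "dy": 0.0038, "dz": 0, "roll": 0, "jaw": 0.15},
    {"dx": 0.0012, "dy": 0.0038, "dz": 0, "roll": 0, "jaw": 0.15},
    {"dx": 0.0012, "dy": 0.0038, "dz": 0, "roll": 0, "jaw": 0.15},
    {"dx": 0.0012, "dy": 0.0038, "dz": 0, "roll": 0, "jaw": 0.15},
    {"dx": 0.0012, "dy": 0.0038, "dz": 0, "roll": 0, "jaw": 0.15},
    {"dx": 0.0012, "dy": 0.0038, "dz": 0, "roll": 0, "jaw": 0.15},
    {"dx": 0.0012, "dy": 0.0038, "dz": 0, "roll": 0, "jaw": 0.15},
    {"dx": 0.0012, "dy": 0.0038, "dz": 0, "roll": 0, "jaw": 0.15},
    {"dx": 0.0012, "dy": 0.0038, "dz": 0, "roll": 0, "jaw": 0.15},
    {"dx": 0.0012, "dy": 0.0038, "dz": 0, "roll": 0, "jaw": 0.15}
  ]
}}

```text
t: 5.1
eef_pos: [0.6578, -0.0565, 0.1186]
ee_rot: [3.142, -0.0, -1.861]
force: [-0.2, 0.9, 0.4]
width: 0.0133
gripper_force: 0.0
```

```bash
cat > m.py <<'E'
from h import *
import sys
im,W=cloud('side'); save(cv2.resize(im[120:260,160:320],(686,600),interpolation=cv2.INTER_CUBIC),sys.argv[1])
I=im.astype(int);m=np.zeros(I.shape[:2],bool);m[140:230,190:262]=1
m&=(I.max(-1)-I.min(-1)<35)&(W[...,0]>.60)&(W[...,2]>.018)&(W[...,2]<.16)
P=W[m]*1000;uv=np.c_[P[:,:2]@[.287,.958],P[:,:2]@[.957,-.287],P[:,2]]
uv=uv[uv[:,0]<262]
for lo,hi in((18,29),(30,72),(72,100),(100,140)):
    Q=uv[(uv[:,2]>lo)&(uv[:,2]<hi)]
    if len(Q)>5:print(lo,hi,len(Q),np.percentile(Q,[2,50,98],0).round(1).tolist(),cv2.minAreaRect(Q[:,:2].astype(np.float32)))
s=get_state();print(s["t"],s["eef_pos"],s["force"])
E
python3 m.py tip.png
```

```text
18 29 542 [[108.5, 619.6, 18.8], [172.6, 647.1, 25.2], [227.6, 678.9, 28.2]] ((118.47765350341797, 658.6463623046875), (77.29190826416016, 231.75852966308594), 77.89364624023438)
30 72 239 [[108.6, 621.2, 30.7], [114.2, 650.5, 51.9], [118.5, 678.6, 71.3]] ((10.164115905761719, 693.8671875), (94.09002685546875, 263.11077880859375), 55.73759841918945)
72 100 52 [[104.6, 622.3, 72.6], [113.1, 648.2, 76.5], [116.9, 677.0, 80.0]] ((110.85987091064453, 649.6890869140625), (57.569149017333984, 12.99544620513916), 89.3282470703125)
100 140 63 [[126.1, 625.5, 123.1], [144.7, 637.4, 132.5], [149.4, 667.2, 139.5]] ((141.91622924804688, 645.060791015625), (44.80886459350586, 21.459596633911133), 71.86209106445312)
5.15 [ 0.65805777 -0.05615394  0.11858275] [0.42820795 0.93413313 0.08656281]
```

View pics/tip.png

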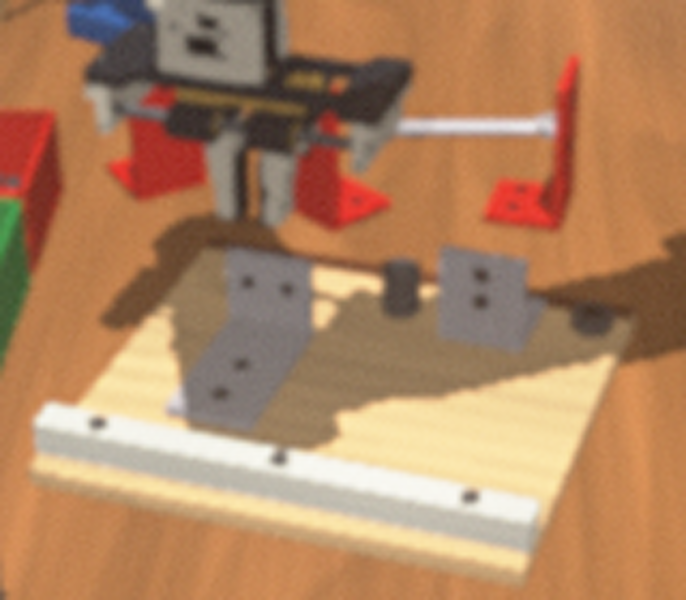

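The bracket is lying on its long leg: the leg runs from crop (270,335) to (220,415), and the foot stands upright at (268,285). It is square, with about 40 mm left. I'll go back behind the sole and lower.

Request:
{"api": "servo_tool", "payload": {
  "moves": [
    {"dx": -0.005, "dy": -0.0185, "dz": 0, "roll": 0, "jaw": 0.15},
    {"dx": -0.005, "dy": -0.0185, "dz": 0, "roll": 0, "jaw": 0.15},
    {"dx": -0.005, "dy": -0.0185, "dz": 0, "roll": 0, "jaw": 0.15},
    {"dx": 0, "dy": 0, "dz": 0, "roll": 0, "jaw": 0.15},
    {"dx": 0, "dy": 0, "dz": -0.025, "roll": 0, "jaw": 0.15},
    {"dx": 0, "dy": 0, "dz": -0.025, "roll": 0, "jaw": 0.15},
    {"dx": 0, "dy": 0, "dz": -0.026, "roll": 0, "jaw": 0.15},
    {"dx": 0, "dy": 0, "dz": 0, "roll": 0, "jaw": 0.15},
    {"dx": 0.0015, "dy": 0.0048, "dz": 0, "roll": 0, "jaw": 0.15},
    {"dx": 0.0015, "dy": 0.0048, "dz": 0, "roll": 0, "jaw": 0.15}
  ]
}}

```text
t: 6.4
eef_pos: [0.6469, -0.1023, 0.044]
ee_rot: [-3.139, 0.001, -1.86]
force: [0.7, -0.2, 1.0]
width: 0.013
gripper_force: 0.0
```

Request:
{"api": "servo_tool", "payload": {
  "moves": [
    {"dx": 0.0012, "dy": 0.004, "dz": 0, "roll": 0, "jaw": 0.15},
    {"dx": 0.0012, "dy": 0.004, "dz": 0, "roll": 0, "jaw": 0.15},
    {"dx": 0.0012, "dy": 0.004, "dz": 0, "roll": 0, "jaw": 0.15},
    {"dx": 0.0012, "dy": 0.004, "dz": 0, "roll": 0, "jaw": 0.15},
    {"dx": 0.0012, "dy": 0.004, "dz": 0, "roll": 0, "jaw": 0.15},
    {"dx": 0.0012, "dy": 0.004, "dz": 0, "roll": 0, "jaw": 0.15},
    {"dx": 0.0012, "dy": 0.004, "dz": 0, "roll": 0, "jaw": 0.15},
    {"dx": 0.0012, "dy": 0.004, "dz": 0, "roll": 0, "jaw": 0.15},
    {"dx": 0.0012, "dy": 0.004, "dz": 0, "roll": 0, "jaw": 0.15},
    {"dx": 0.0012, "dy": 0.004, "dz": 0, "roll": 0, "jaw": 0.15}
  ]
}}

```text
t: 7.65
eef_pos: [0.6577, -0.0634, 0.0432]
ee_rot: [-3.142, -0.001, -1.861]
force: [-1.2, -5.6, 3.9]
width: 0.0133
gripper_force: 2.8
```

```bash
python3 m.py p1.png
```

```text
18 29 461 [[144.5, 619.4, 20.1], [197.1, 646.9, 25.6], [244.9, 677.7, 28.5]] ((130.7447509765625, 655.2674560546875), (67.48129272460938, 240.61981201171875), 84.5795669555664)
30 72 252 [[141.4, 619.4, 30.8], [146.8, 648.5, 51.1], [151.8, 678.1, 70.6]] ((158.04782104492188, 659.6908569335938), (79.48611450195312, 48.739349365234375), 43.107208251953125)
72 100 182 [[121.4, 620.6, 72.6], [139.9, 654.4, 81.0], [150.3, 676.7, 98.3]] ((52.932098388671875, 727.2813720703125), (57.13462448120117, 288.01763916015625), 46.963504791259766)
100 140 296 [[115.9, 594.2, 104.9], [162.5, 658.1, 127.2], [170.0, 731.3, 136.7]] ((135.97683715820312, 657.63427734375), (149.7948760986328, 78.72968292236328), 84.21923828125)
7.7 [ 0.65784643 -0.06293374  0.04311927] [-1.98433979 -4.11376001  3.78478125]
```

Request:
{"api": "servo_tool", "payload": {
  "moves": [
    {"dx": 0.0004, "dy": 0.0014, "dz": 0, "roll": 0, "jaw": 0.15},
    {"dx": 0.0004, "dy": 0.0014, "dz": 0, "roll": 0, "jaw": 0.15},
    {"dx": 0.0004, "dy": 0.0014, "dz": 0, "roll": 0, "jaw": 0.15},
    {"dx": 0.0004, "dy": 0.0014, "dz": 0, "roll": 0, "jaw": 0.15},
    {"dx": 0.0004, "dy": 0.0014, "dz": 0, "roll": 0, "jaw": 0.15},
    {"dx": 0, "dy": 0, "dz": 0, "roll": 0, "jaw": 0.15},
    {"dx": 0, "dy": 0, "dz": 0, "roll": 0, "jaw": 0.15},
    {"dx": 0, "dy": 0, "dz": 0, "roll": 0, "jaw": 0.15},
    {"dx": 0, "dy": 0, "dz": 0, "roll": 0, "jaw": 0.15},
    {"dx": 0, "dy": 0, "dz": 0, "roll": 0, "jaw": 0.15}
  ]
}}

```text
t: 8.95
eef_pos: [0.6597, -0.0563, 0.0429]
ee_rot: [-3.141, -0.001, -1.861]
force: [-1.9, -5.9, 3.6]
width: 0.0132
gripper_force: 2.5
```

Request:
{"api": "servo_tool", "payload": {
  "moves": [
    {"dx": 0.00015, "dy": 0.0005, "dz": 0, "roll": 0, "jaw": 0.15},
    {"dx": 0.00015, "dy": 0.0005, "dz": 0, "roll": 0, "jaw": 0.15},
    {"dx": 0.00015, "dy": 0.0005, "dz": 0, "roll": 0, "jaw": 0.15},
    {"dx": 0.00015, "dy": 0.0005, "dz": 0, "roll": 0, "jaw": 0.15},
    {"dx": 0.00015, "dy": 0.0005, "dz": 0, "roll": 0, "jaw": 0.15},
    {"dx": 0.00015, "dy": 0.0005, "dz": 0, "roll": 0, "jaw": 0.15},
    {"dx": 0, "dy": 0, "dz": 0, "roll": 0, "jaw": 0.15},
    {"dx": 0, "dy": 0, "dz": 0, "roll": 0, "jaw": 0.15},
    {"dx": 0, "dy": 0, "dz": 0, "roll": 0, "jaw": 0.15},
    {"dx": 0, "dy": 0, "dz": 0, "roll": 0, "jaw": 0.15}
  ]
}}

```text
t: 10.2
eef_pos: [0.6598, -0.0553, 0.0429]
ee_rot: [3.141, -0.003, -1.861]
force: [-2.3, -13.3, 5.2]
width: 0.0127
gripper_force: 6.8
```

Request:
{"api": "servo_tool", "payload": {
  "moves": [
    {"dx": 0.00015, "dy": 0.0005, "dz": 0, "roll": 0, "jaw": 0.15},
    {"dx": 0.00015, "dy": 0.0005, "dz": 0, "roll": 0, "jaw": 0.15},
    {"dx": 0.00015, "dy": 0.0005, "dz": 0, "roll": 0, "jaw": 0.15},
    {"dx": 0, "dy": 0, "dz": 0, "roll": 0, "jaw": 0.15},
    {"dx": 0, "dy": 0, "dz": 0, "roll": 0, "jaw": 0.15},
    {"dx": 0, "dy": 0, "dz": 0, "roll": 0, "jaw": 0.15},
    {"dx": 0, "dy": 0, "dz": 0, "roll": 0, "jaw": 0.15},
    {"dx": 0, "dy": 0, "dz": 0, "roll": 0, "jaw": 0.15},
    {"dx": 0, "dy": 0, "dz": 0, "roll": 0, "jaw": 0.15},
    {"dx": 0, "dy": 0, "dz": 0, "roll": 0, "jaw": 0.15}
  ]
}}

```text
t: 11.45
eef_pos: [0.6597, -0.0552, 0.0429]
ee_rot: [3.14, -0.005, -1.862]
force: [-3.2, -19.5, 5.1]
width: 0.0131
gripper_force: 9.9
```

The force rose with no motion, so it is seated against the fence. Now backing off along −n, then up.

Request:
{"api": "servo_tool", "payload": {
  "moves": [
    {"dx": -0.0015, "dy": -0.005, "dz": 0, "roll": 0, "jaw": 0.15},
    {"dx": -0.003, "dy": -0.01, "dz": 0, "roll": 0, "jaw": 0.15},
    {"dx": -0.004, "dy": -0.015, "dz": 0, "roll": 0, "jaw": 0.15},
    {"dx": 0, "dy": 0, "dz": 0, "roll": 0, "jaw": 0.15},
    {"dx": 0, "dy": 0, "dz": 0.04, "roll": 0, "jaw": 0.15},
    {"dx": 0, "dy": 0, "dz": 0.04, "roll": 0, "jaw": 0.15},
    {"dx": 0, "dy": 0, "dz": 0.04, "roll": 0, "jaw": 0.15},
    {"dx": 0, "dy": 0, "dz": 0.04, "roll": 0, "jaw": 0.15},
    {"dx": 0, "dy": 0, "dz": 0, "roll": 0, "jaw": 0.15},
    {"dx": 0, "dy": 0, "dz": 0, "roll": 0, "jaw": 0.15}
  ]
}}

```text
t: 12.7
eef_pos: [0.6524, -0.0809, 0.2023]
ee_rot: [3.141, 0.0, -1.861]
force: [-0.2, -0.7, -0.4]
width: 0.0132
gripper_force: 0.0
```

```bash
python3 m.py fin.png
```

```text
18 29 421 [[155.2, 619.5, 21.5], [200.8, 646.3, 25.6], [245.2, 676.7, 28.6]] ((199.4206085205078, 648.3347778320312), (60.88322448730469, 99.03820037841797), 89.32854461669922)
30 72 252 [[150.4, 619.9, 30.5], [155.1, 648.7, 51.0], [159.4, 676.5, 71.4]] ((157.11563110351562, 643.3052368164062), (43.80401611328125, 57.559654235839844), 39.10465621948242)
72 100 60 [[148.1, 620.2, 72.3], [154.7, 646.4, 76.2], [159.1, 677.6, 79.4]] ((153.58595275878906, 648.6356201171875), (12.222580909729004, 60.190879821777344), 1.2494254112243652)
12.75 [ 0.65203689 -0.08098614  0.20158765] [-0.17821208  0.75823534 -0.28600168]
```

View pics/fin.png

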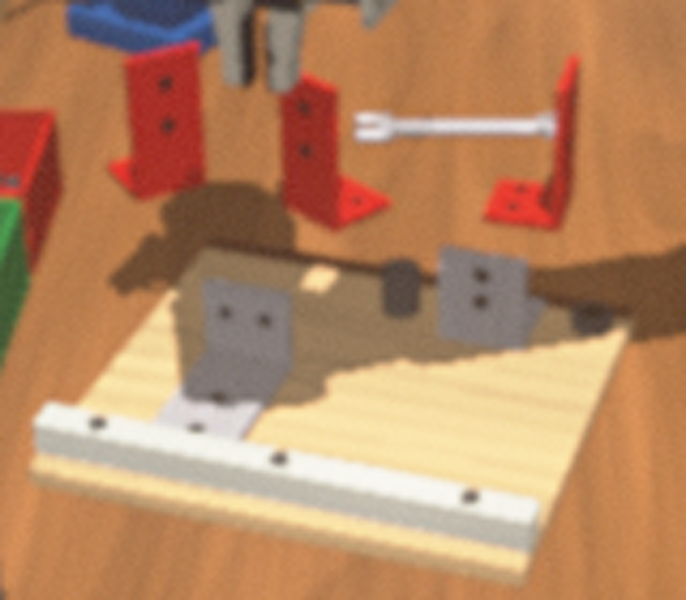

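The long leg meets the fence at crop (205,435), with its end line parallel to it. The short bracket at (483,297), the sleeve and the nut have not moved.

```bash
python3 -c "
from station import *
print(job_done())"
```

```text
the job is handed in; nothing more can be done
None
```

The tall bracket was tipped onto its long leg and pushed square and flush against the fence; nothing else appears to have moved, and the job is handed in (no verdict was returned).

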